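# Change the cartridges on a filter stand for a fresh filter stack

## Task

Slide the two spent wound cartridges up off the stand's post and put them in the enamel tray. Then build the new stack on the post in this order, each part lying flat on the one below: the steel support disc on the seat, all the blue filter elements that are there (one to three, any order), the red clamp ring, and last the yellow cap over the post, down onto the clamp ring. Leave the beaker, the timer and the flask where they are.

Things in the scene. Friction and masses are not known exactly. Their poses are not given: they have to be found in the camera images.
- stand_seat (a point): Centre of the seat on top of the fixed filter stand: a square aluminium base plate 120x120 mm, 10 mm thick, with a round steel boss 40 mm across and 12 mm high on it; this point is the centre of the boss's top face (22 mm above the bench), z up. From here an upright steel post, 12 mm across with a tapered tip, rises 74 mm. The stand cannot move.
- coil_1_center (a point): Spent string-wound filter cartridge, tan wound yarn, a ring 51 mm across, 30 mm tall, about 60 g, with an 18 mm bore all through. Stands round the post at the start, the lower of two, on the seat. Point at its centre, half-way up; z is its axis.
- coil_2_center (a point): Spent string-wound filter cartridge, tan wound yarn, a ring 51 mm across, 30 mm tall, about 60 g, with an 18 mm bore all through. Stands round the post at the start, the upper of two, on the lower one. Point at its centre, half-way up; z is its axis.
- tray_floor (a point): White enamel tray with a dark blue rim, about 237 mm (its x) by 287 mm (its y) outside, 36 mm high, fixed on the bench. Point at the middle of its inner floor, about 2 mm above the bench; z up.
- support_center (a point): Steel support disc with a pattern of black perforations on top, a flat ring 60 mm across, 12 mm thick, hole 18 mm, about 100 g. Point at its centre, half-way up; z is its axis. Lies flat on the bench at the start.
- element_1_center (a point): Blue filter element with white radial ribs on top, a flat ring 52 mm across, 12 mm thick, hole 18 mm, about 40 g. Point at its centre, half-way up; z is its axis. Lies flat on the bench at the start. May be absent.
- element_2_center (a point): Blue filter element with white radial ribs on top, a flat ring 52 mm across, 12 mm thick, hole 18 mm, about 40 g. Point at its centre, half-way up; z is its axis. Lies flat on the bench at the start. May be absent.
- element_3_center (a point): Blue filter element with white radial ribs on top, a flat ring 52 mm across, 12 mm thick, hole 18 mm, about 40 g. Point at its centre, half-way up; z is its axis. Lies flat on the bench at the start. May be absent.
- clamp_ring_center (a point): Red clamp ring with six dark screw heads on top, a ring 48 mm across, 14 mm thick, hole 18 mm, about 70 g. Point at its centre, half-way up; z is its axis. Lies flat on the bench at the start.
- cap_center (a point): Yellow ribbed cap with a black dot on top, a cylinder 34.5 mm across, 48 mm tall, about 50 g, with a blind hole 18 mm across and 40 mm deep in its underside. Point at its centre, half-way up; z is its axis, up at the start. Stands on the bench, hole down.
- beaker: Small glass beaker 58 mm across, 68 mm tall, standing loose behind the stand; origin at its underside. Bystander.
- lab_timer: White timer 62x62x19 mm, lying loose left of and behind the stand; origin at its underside. Bystander.
- flask: Slim stoppered volumetric flask, 63 mm across, 171 mm tall, standing loose at the back; origin at its underside. Bystander.
Mind the look-alikes: they are no part of the job. Leave any purple look-alike of the part that bears support_center alone. What is shaped like the part that bears element_3_center but turquoise is not meant.

How it is judged:
On the way, in this order (a step that is already met when the one before it is completed fails the run):
1. both spent cartridges are in the tray (x of coil_1_center in the frame of tray_floor between -0.1 and 0.1 m and y of coil_1_center in the frame of tray_floor between -0.125 and 0.125 m and z of coil_1_center in the frame of tray_floor between 0 and 0.055 m and x of coil_2_center in the frame of tray_floor between -0.1 and 0.1 m and y of coil_2_center in the frame of tray_floor between -0.125 and 0.125 m and z of coil_2_center in the frame of tray_floor between 0 and 0.055 m), for 0.2 s.
2. the support disc lies on the seat (horizontal distance between support_center and stand_seat below 0.0055 m and angle between support_center's own z axis and vertical below 0.08 rad and z of support_center in the frame of stand_seat between 0.003 and 0.0085 m), for 0.2 s.
3. all filter elements lie on the support disc (all of step 2 and horizontal distance between each of element_1_center, element_2_center, element_3_center and stand_seat below 0.0055 m and angle between each of element_1_center, element_2_center, element_3_center's own z axis and vertical below 0.08 rad and z of element_1_center in the frame of stand_seat between 0.015 and 0.0445 m and z of element_2_center in the frame of stand_seat between 0.015 and 0.0445 m and z of element_3_center in the frame of stand_seat between 0.015 and 0.0445 m), for 0.2 s.
4. the clamp ring lies on the elements (all of step 3 and horizontal distance between clamp_ring_center and stand_seat below 0.0055 m and angle between clamp_ring_center's own z axis and vertical below 0.08 rad and z of clamp_ring_center in the frame of stand_seat below 0.0575 m and z of clamp_ring_center in the frame of element_1_center above 0.01 m and z of clamp_ring_center in the frame of element_2_center above 0.01 m and z of clamp_ring_center in the frame of element_3_center above 0.01 m), for 0.2 s.
5. the cap is down on the clamp ring (all of step 4 and horizontal distance between cap_center and stand_seat below 0.0055 m and angle between cap_center's own z axis and vertical below 0.08 rad and z of cap_center in the frame of clamp_ring_center between 0.028 and 0.0335 m), for 0.2 s.
At the end, for the whole second after the job is handed in: Both cartridges' centres inside the tray, under 55 mm over its floor. On the post, flat (0.08 rad) and within 5.5 mm of its axis: support disc on the seat, every element on it, clamp ring above them, cap down on the clamp ring (2.5 mm) (all of step 1 and all of step 5); the robot touches nothing.
It fails at once if the beaker is moved more than 3 cm (distance of beaker from where it was at the start of the episode above 0.03 m).
It fails at once if the timer is moved more than 3 cm (distance of lab_timer from where it was at the start of the episode above 0.03 m).
It fails at once if the flask is moved more than 3 cm (distance of flask from where it was at the start of the episode above 0.03 m).
Of element_1, element_2, element_3 only 1 to 3 are there at a start; the rules pass over those that are not, and their reading is None.
At some moment in a run one of support, clamp_ring, element_1, element_2, element_3 may be knocked a few centimetres aside while the robot is not near it.
It also fails if it takes over 210 s, if anything falls off the work surface, if the arm or the gripper's body presses on something with over 40 N, if the wrist force passes 120 N, or if a joint passes its speed limit or range.

## Robot

A 6-joint arm with a two-finger parallel gripper is mounted at the origin on a cart in front of the work surface, level with it; the furniture and walls round the work are solid. World frame = base frame: x ahead of the robot, y to its left, z up, the work surface at z = 0. Lengths are in m, angles in rad, forces in N, time in s.
With the tool pointing down it reaches from about 0.35 to 0.975 m from the base axis. Payload 4.9 kg.
Tool frame: the origin (TCP) lies at the very end of the fingers, on their centre line; the grasp point (between the pads) lies 19 mm behind it; x points along the fingers, y is the direction in which the jaws open and shut, and the axes are right-handed (so a half turn about x gives the same grasp; the last joint's range is limited). The gripper opens to 85 mm and grips with 20 to 120 N. Pads are 22 mm wide; open, the fingers measure 114 mm over their backs; the gripper's body (76 mm by 85 mm) begins 54 mm behind the grasp point. The pads swing forward as they close: fully open they stand 13 mm farther back than shut.
Start: joints at [1.208, 0.053, 1.613, -0, 1.476, -0.119], TCP at [0.151, 0.607, 0.201] pointing down, gripper open.
Joint ranges: [-3.01, 3.01], [-1.01, 2.22], [0.06, 2.58], [-1.02, 4.17], [0.09, 2.62], [-3.14, 3.14]. Speed limits (rad/s): [2.57, 2.57, 3.14, 3.14, 3.14, 3.14].

## Interface

Orientations are given as a unit quaternion [w, x, y, z].
In Python, from plant import manip gives the robot as it stands.
- The arm moves only by the tool play_rows, never from a script. Its argument "plan" is a list of rows, each a list of 5 numbers: the shift along the tool's x, y, z in mm, then the turn about the tool's x in rad, then the closure, from -1 (fully open) to 1 (shut). A call has 1 to 8 rows; each row is the pose to reach, as a shift and turn from the pose commanded when the call began, along the tool's axes at that moment; what a row does not reach only later rows make up. A row lasts 1/8 s, in which the tool goes at most 62.5 mm and 10.7 degrees, less where a joint would pass 70% of its speed; a pose out of reach is approached as far as the arm can. A call with a gripper value outside its range is refused whole. The fingers move at their own pace and stop on an object; the grip force is fixed at half the most. Time passes only in rows, so rows that repeat a pose let the fingers close. It gives the time, the measured TCP pose, the force and the opening at its end, in the units of the state.
- manip.state(): the state, without advancing time (a new reading comes with each control period).
- manip.grab_frame(name): name is "scene" or "top" or "wrist"; returns a dict with "img" (384x512x3 uint8, red, green, blue), "range_z" (384x512 float32, m along the optical axis (not along the pixel's ray), 0 where there is no reading), "fx", "fy", "cx", "cy" (pixels), "origin" and "rotation" of the camera in the world. Camera axes: x right, y up, looking along -z (the intrinsics and any distortion apply to the point x, -y, -z); pixel columns grow to the right and rows downward; lengths in m; the calibration is good to about 2 mm. A picture is of the moment at which its call begins.
- manip.job_done(): hands the job in, once; it reports no verdict.
The state is a dict: "time": time; "joint_pos": joint angles; "joint_vel": joint speeds; "joint_efforts": joint torques, N m; "tool_pos": TCP position; "tool_rot": TCP orientation; "contact_force": force on the tool from outside, world axes, zero at the start; "ft_torque": the same for the moment, N m; "gripper_width": opening from 0.0 (shut) to 1.0 (fully open).
Only numpy, scipy, OpenCV 4.12 (cv2) and the standard library are available. Lean on these libraries where they do the work, as an engineer would, in place of code of your own. Each camera call takes 0.05 s, during which the arm holds its last target. There are 200 camera calls.

## Working session

There is one attempt and no reset: what is moved stays moved. The work goes in short steps, Python scripts to look and compute and a tool call to move; the robot and the scene stay as the last step left them, time stands still between calls to the robot, and variables do not carry over. Pictures are saved under pics/ and viewed, about 12 in all and at most 16, crops included, and the job is handed in when it is done.

Besides the shell and the picture viewer there is one more tool, called as name(argument=value, ...), one argument or row to a line, values as JSON. play_rows: Moves the arm, as the interface text tells. Its arguments: {"type":"object","properties":{"plan":{"type":"array"}},"required":["plan"]}

```bash
mkdir -p pics; ls; cat > h.py <<'E'
import numpy as np, cv2
from plant import manip
def grab(n, save=None):
    f=manip.grab_frame(n)
    if save: cv2.imwrite(f'pics/{save}.png',f['img'][:,:,::-1])
    return f
def cloud(f):
    z=f['range_z']; v,u=np.mgrid[:z.shape[0],:z.shape[1]]
    p=np.stack([(u-f['cx'])/f['fx']*z,-(v-f['cy'])/f['fy']*z,-z],-1)
    return p@np.array(f['rotation']).T+np.array(f['origin'])
def ray(f,u,v,h):
    d=np.array(f['rotation'])@np.array([(u-f['cx'])/f['fx'],-(v-f['cy'])/f['fy'],-1]); o=np.array(f['origin'])
    return o+d*(h-o[2])/d[2]
E
python3 - <<'E'
from h import *
a=grab('scene'); b=grab('top')
for f in (a,b): print({k:np.round(f[k],3).tolist() for k in('fx','fy','cx','cy','origin','rotation')}, f.keys())
cv2.imwrite('pics/a.png',cv2.resize(a['img'][:,:,::-1],(800,600)))
cv2.imwrite('pics/b.png',cv2.resize(b['img'][:,:,::-1],(800,600)))
np.savez('f0.npz',**{'a_'+k:v for k,v in a.items()},**{'b_'+k:v for k,v in b.items()})
print(manip.state())
E
```

```text
pics
{'fx': 387.703, 'fy': 387.703, 'cx': 254.583, 'cy': 190.987, 'origin': [0.216, -0.629, 0.976], 'rotation': [0.907, 0.337, -0.093, -0.236]} dict_keys(['img', 'range_z', 'fx', 'fy', 'cx', 'cy', 'origin', 'rotation'])
{'fx': 487.418, 'fy': 487.418, 'cx': 250.847, 'cy': 198.709, 'origin': [0.394, 0.037, 1.415], 'rotation': [-0.698, -0.06, 0.048, 0.712]} dict_keys(['img', 'range_z', 'fx', 'fy', 'cx', 'cy', 'origin', 'rotation'])
{'time': 0.1, 'joint_pos': array([ 1.20804466e+00,  5.33490180e-02,  1.61413262e+00, -1.80362594e-05,
        1.47598407e+00, -1.19022064e-01]), 'joint_vel': array([-2.24855837e-07,  3.73289265e-04, -3.75798942e-03, -1.56214157e-03,
       -1.38283800e-03, -8.36057801e-04]), 'joint_efforts': array([ 6.02839846e-04, -3.94902062e+01, -3.71362281e+01, -1.12202838e-04,
        3.89685243e-03, -1.32000565e-05]), 'tool_pos': array([0.15062898, 0.60595231, 0.19966431]), 'tool_rot': array([ 0.70171059,  0.08531304,  0.70201423, -0.08660227]), 'contact_force': array([-0.41318146,  0.37643756, -0.00457041]), 'ft_torque': array([ 0.0405011 , -0.04336133,  0.01227023]), 'gripper_width': 1.0018326711901648}
```

```bash
sed -i "s/    if save/    w,x,y,z=f['rotation']; f['rotation']=R.from_quat([x,y,z,w]).as_matrix()\n    if save/; 1a from scipy.spatial.transform import Rotation as R" h.py; sed -i '1,2{s/^from plant.*//}' h.py; sed -i '1a from plant import manip' h.py; cat h.py | head -9
```

```text
import numpy as np, cv2
from plant import manip
from scipy.spatial.transform import Rotation as R
from plant import manip
def grab(n, save=None):
    f=manip.grab_frame(n)
    w,x,y,z=f['rotation']; f['rotation']=R.from_quat([x,y,z,w]).as_matrix()
    if save: cv2.imwrite(f'pics/{save}.png',f['img'][:,:,::-1])
    return f
```

View pics/a.png

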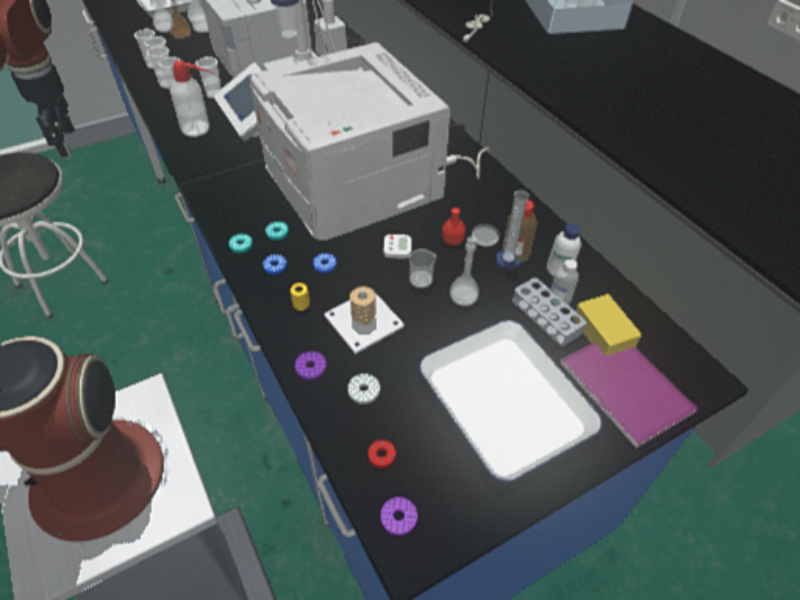

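View pics/b.png

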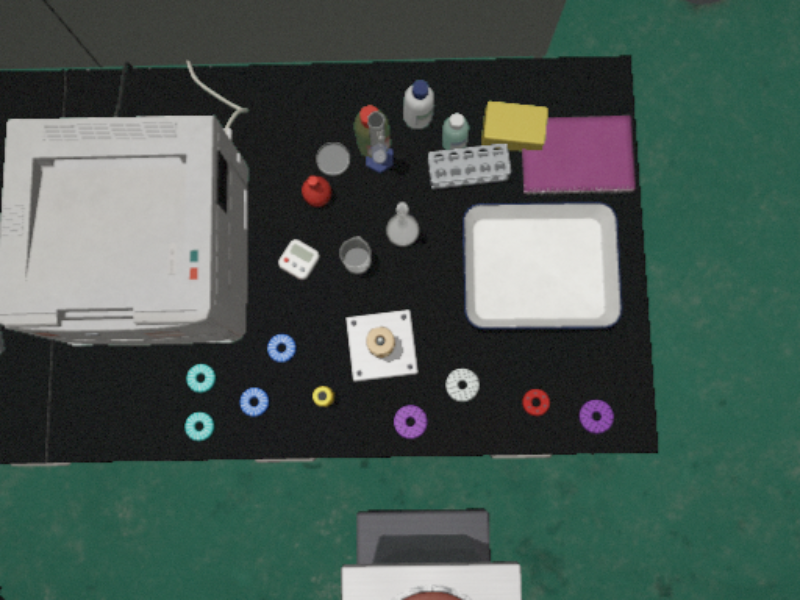

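```bash
cat > m.py <<'E'
from h import *
def ld(p):
    d=np.load('f0.npz'); f={k[2:]:d[k] for k in d.files if k[0]==p}
    w,x,y,z=f['rotation']; f['rotation']=R.from_quat([x,y,z,w]).as_matrix(); return f
E
python3 - <<'E'
from m import *
# 512x384 px from the 800x600 views; (u,v,h top)
T={'b':dict(support=(462,385,.012),el1=(281,348,.012),el2=(254,402,.012),clamp=(536,402,.014),cap=(323,396,.048),coil=(380,341,.082),seatplate=(382,345,.01),tray=(543,266,.036),timer=(299,259,.019),beaker=(356,256,.068),flask=(402,212,.1),purple=(410,422,.012),base=(430,600,.3)),
'a':dict(support=(364,388,.012),el1=(324,262,.012),el2=(274,263,.012),clamp=(382,453,.014),cap=(300,291,.048),coil=(363,294,.082),tray=(510,390,.02),flask=(464,290,.02),beaker=(421,270,.03))}
for p in T:
    f=ld(p); c=cloud(f)
    for k,(u,v,h) in T[p].items():
        u*=.64;v*=.64
        print(p,k,ray(f,u,v,h).round(3),'depth',c[int(v),int(u)].round(3), cv2.cvtColor(f['img'],cv2.COLOR_RGB2HSV)[int(v)-4,int(u)+5])
E
```

```text
b support [ 0.469 -0.067  0.012] depth [ 0.47  -0.066 -0.   ] [ 60   6 210]
b el1 [0.543 0.266 0.012] depth [0.546 0.27  0.004] [109  77 216]
b el2 [0.445 0.316 0.012] depth [0.446 0.32  0.001] [109  80 213]
b clamp [ 0.435 -0.2    0.014] depth [ 0.436 -0.202  0.001] [179 120 144]
b cap [0.452 0.185 0.048] depth [0.453 0.187 0.051] [ 23 176 135]
b coil [0.545 0.08  0.082] depth [0.545 0.08  0.09 ] [ 19  66 213]
b seatplate [0.545 0.079 0.01 ] depth [0.542 0.079 0.064] [ 19  64 215]
b tray [ 0.683 -0.221  0.036] depth [ 0.691 -0.226  0.002] [ 24   6 230]
b timer [0.71  0.232 0.019] depth [0.713 0.234 0.014] [ 44  22 177]
b beaker [0.702 0.122 0.068] depth [ 0.721  0.129 -0.002] [ 30   5 106]
b flask [0.773 0.037 0.1  ] depth [0.755 0.037 0.168] [120  26  29]
b purple [0.403 0.03  0.012] depth [0.404 0.031 0.001] [140 117 183]Traceback (most recent call last):
  File "<stdin>", line 9, in <module>
IndexError: index 384 is out of bounds for axis 0 with size 384
```

```bash
cat >> h.py <<'E'
def pose():
    s=manip.state(); w,x,y,z=s['tool_rot']; return np.array(s['tool_pos']),R.from_quat([x,y,z,w]).as_matrix(),s
def to(*targets):
    p,M,s=pose(); print('t',s['time'],'tcp',p.round(4),'grip',round(s['gripper_width'],3),'F',s['contact_force'].round(1))
    for t in targets: print(t,'->shift mm',((np.array(t)-p)@M*1000).round(1))
E
python3 - <<'E'
from h import *
p,M,s=pose(); print(M.round(3)); to((.48,.08,.33))
f=grab('wrist'); print(f['fx'],f['cx'],f['cy'],((f['origin']-p)@M).round(4),(M.T@f['rotation']).round(3))
E
```

```text
[[-0.001  0.241  0.97 ]
 [-0.002  0.97  -0.241]
 [-1.    -0.002 -0.   ]]
t 0.1 tcp [0.1506 0.606  0.1997] grip 1.002 F [-0.4  0.4 -0. ]
(0.48, 0.08, 0.33) ->shift mm [-129.6 -431.2  446.5]
327.87821827097684 260.9931416922404 198.5280476408877 [-0.1735 -0.0003 -0.0781] [[ 0.     0.302 -0.953]
 [ 1.     0.     0.   ]
 [ 0.    -0.953 -0.302]]
```

play_rows(
  plan=[
    [-130, -440, 398, -0.122, -1],
    [-130, -440, 398, -0.2436, -1],
    [-130, -440, 398, -0.2436, -1],
    [-130, -440, 398, -0.2436, -1],
    [-130, -440, 398, -0.2436, -1],
    [-130, -440, 398, -0.2436, -1],
    [-130, -440, 398, -0.2436, -1],
    [-130, -440, 398, -0.2436, -1],
  ],
)

```text
time: 1.15
tool_pos: [0.3817, 0.1741, 0.3081]
tool_rot: [0.707, 0.0, 0.707, 0.0]
contact_force: [0.5, 0.2, 0.9]
gripper_width: 1.0
```

```bash
python3 -c "
from h import *
p,M,s=pose(); print(M.round(3)); to((.44,.06,.33))"
```

```text
[[ 0.001 -0.     1.   ]
 [ 0.     1.     0.   ]
 [-1.     0.     0.001]]
t 1.15 tcp [0.3817 0.1741 0.3081] grip 1.0 F [0.5 0.2 0.9]
(0.44, 0.06, 0.33) ->shift mm [ -21.9 -114.1   58.3]
```

play_rows(
  plan=[
    [-22, -114, 40, 0, -1],
    [-22, -114, 40, 0, -1],
    [-22, -114, 40, 0, -1],
    [-22, -114, 40, 0, -1],
  ],
)

```text
time: 1.65
tool_pos: [0.4211, 0.0621, 0.3294]
tool_rot: [0.707, 0.0, 0.707, -0.0]
contact_force: [0.5, 0.1, 0.1]
gripper_width: 0.998
```

```bash
python3 - <<'E'
from h import *
to((.42,.06,.33))
f=grab('wrist'); cv2.imwrite('pics/w1.png',cv2.resize(f['img'][:,:,::-1],(800,600)))
c=cloud(f); hsv=cv2.cvtColor(f['img'],cv2.COLOR_RGB2HSV)
def blobs(name,lo,hi,h,amin=150):
    m=cv2.inRange(hsv,lo,hi); m=cv2.morphologyEx(m,cv2.MORPH_CLOSE,np.ones((5,5)))
    for ct in cv2.findContours(m,cv2.RETR_EXTERNAL,cv2.CHAIN_APPROX_NONE)[0]:
        if cv2.contourArea(ct)<amin: continue
        (u,v),(d1,d2),_=cv2.fitEllipse(ct)
        P=ray(f,u,v,h); print(name,(round(u),round(v)),'ell',round(d1),round(d2),P.round(4),'dia',round(np.sqrt(d1*d2)*(f['origin'][2]-h)/f['fx'],3) if 0 else round(max(d1,d2),1),'zmed',np.round(np.median(c[int(v)-12:int(v)+13,int(u)-12:int(u)+13,2]),3))
blobs('blue',(104,90,60),(125,255,255),.012)
blobs('turq',(80,90,60),(98,255,255),.012)
blobs('purple',(130,90,60),(155,255,255),.012)
blobs('red',(170,120,60),(180,255,255),.014)
blobs('yellow',(20,130,60),(32,255,255),.048)
blobs('tan',(8,50,90),(19,150,255),.082)
np.savez('w1.npz',**f)
E
```

```text
t 1.65 tcp [0.4211 0.0621 0.3294] grip 0.998 F [0.5 0.1 0.1]
(0.42, 0.06, 0.33) ->shift mm [-0.6 -2.1 -1.1]
blue (226, 218) ell 104 148 [0.5317 0.0064 0.012 ] dia 147.6 zmed -0.0
blue (388, 224) ell 30 33 [0.5415 0.2659 0.012 ] dia 33.1 zmed 0.012
blue (428, 164) ell 33 37 [0.444  0.3155 0.012 ] dia 36.9 zmed 0.012
turq (487, 193) ell 31 37 [0.489  0.4143 0.012 ] dia 37.1 zmed 0.012
turq (497, 136) ell 33 37 [0.4019 0.4119 0.012 ] dia 36.8 zmed 0.012
turq (257, 46) ell 99 723 [0.279  0.0569 0.012 ] dia 723.3 zmed -0.797
purple (17, 140) ell 38 43 [ 0.4071 -0.3011  0.012 ] dia 43.1 zmed 0.012
purple (240, 137) ell 40 40 [0.4032 0.0311 0.012 ] dia 40.2 zmed 0.012
yellow (346, 172) ell 25 32 [0.4473 0.1827 0.048 ] dia 32.2 zmed 0.047
tan (274, 238) ell 34 46 [0.5342 0.0804 0.082 ] dia 46.2 zmed 0.082
```

View pics/w1.png

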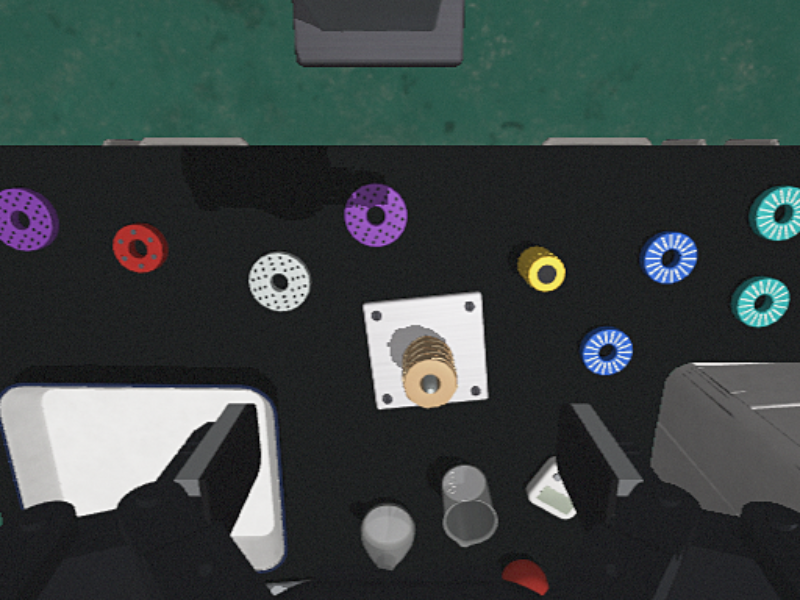

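```bash
python3 - <<'E'
from h import *
f=dict(np.load('w1.npz')); k=.64
for n,u,v,h in [('post tip',430,384,.096),('coil2 top',430,384,.082),('c',376,315,.01),('c',470,306,.01),('c',476,391,.01),('c',388,399,.01),('support hole',279,281,.012),('red hole',138.5,248,.014),('el1 hole',608,351,.012),('el2 hole',670,257,.012),('cap dot',547,273,.048)]:
    print(n,ray(f,u*k,v*k,h).round(4))
# depth-based circle fits from point cloud: top face of each
c=cloud(f).reshape(-1,3)
for n,x,y,h,r in [('support',.469,-.067,.012,.04),('el1',.543,.266,.012,.035),('el2',.445,.316,.012,.035),('clamp',.435,-.2,.014,.035),('cap',.45,.184,.048,.028),('coil2',.54,.08,.082,.035)]:
    q=c[(np.hypot(c[:,0]-x,c[:,1]-y)<r)&(abs(c[:,2]-h)<.004)]
    e,d,_=cv2.fitEllipse(cv2.convexHull((q[:,:2]*1e4).astype(np.float32))) ; print(n,np.round(np.array(e)/1e4,4),np.round(np.array(d)/1e4,4),q[:,2].mean().round(4),len(q))
q=c[(abs(c[:,0]-.69)<.2)&(abs(c[:,1]+.22)<.2)&(c[:,2]<.045)&(c[:,2]>.025)]; print('rim',q.min(0).round(3),q.max(0).round(3))
E
```

```text
post tip [0.5394 0.0813 0.096 ]
coil2 top [0.5462 0.082  0.082 ]
c [0.5041 0.0298 0.01  ]
c [0.4947 0.1246 0.01  ]
c [0.5891 0.1344 0.01  ]
c [0.5984 0.0408 0.01  ]
support hole [ 0.468  -0.0651  0.012 ]
red hole [ 0.4347 -0.1974  0.014 ]
el1 hole [0.5427 0.2685 0.012 ]
el2 hole [0.4443 0.3173 0.012 ]
cap dot [0.4516 0.1888 0.048 ]
support [ 0.4687 -0.0663] [0.0589 0.0592] 0.0122 1041
el1 [0.5433 0.2663] [0.0509 0.0512] 0.0121 682
el2 [0.4451 0.3163] [0.051  0.0521] 0.0121 824
clamp [ 0.435  -0.1992] [0.0469 0.0477] 0.0141 698
cap [0.4516 0.1869] [0.0329 0.0334] 0.0482 435
coil2 [0.5451 0.0811] [0.0501 0.0504] 0.0819 800
rim [ 0.565 -0.361  0.025] [ 0.803 -0.073  0.04 ]
```

play_rows(
  plan=[
    [150, 19, 124, 0, -1],
    [150, 19, 124, 0, -1],
    [150, 19, 124, 0, -1],
    [150, 19, 124, 0, -1],
    [180, 19, 124, 0, -1],
    [220, 19, 124, 0, -1],
    [260, 19, 124, 0, -1],
    [279, 19, 124, 0, -1],
  ],
)

```text
time: 2.7
tool_pos: [0.5441, 0.0822, 0.05]
tool_rot: [0.707, -0.001, 0.708, 0.001]
contact_force: [0.3, -0.1, 0.6]
gripper_width: 1.002
```

play_rows(
  plan=[
    [0, 0, 0, 0, -1],
    [0, 0, 0, 0, 1],
    [0, 0, 0, 0, 1],
    [0, 0, 0, 0, 1],
    [0, 0, 0, 0, 1],
    [0, 0, 0, 0, 1],
    [-15, 0, 0, 0, 1],
    [-40, 0, 0, 0, 1],
  ],
)

```text
time: 3.7
tool_pos: [0.5399, 0.081, 0.0828]
tool_rot: [0.702, 0.0, 0.712, 0.0]
contact_force: [0.7, 0.1, 0.0]
gripper_width: -0.001
```

```bash
python3 - <<'E'
from h import *
to((0,0,0))
f=grab('wrist'); a=grab('scene')
cv2.imwrite('pics/w2.png',np.hstack([f['img'][:,:,::-1][:,130:400],cv2.resize(a['img'][130:270,130:330],None,fx=2.4,fy=2.74)[:384,:,::-1]]))
E
```

```text
t 3.7 tcp [0.5399 0.081  0.0828] grip -0.001 F [0.7 0.1 0. ]
(0, 0, 0) ->shift mm [  89.9  -81.2 -538.7]
```

View pics/w2.png

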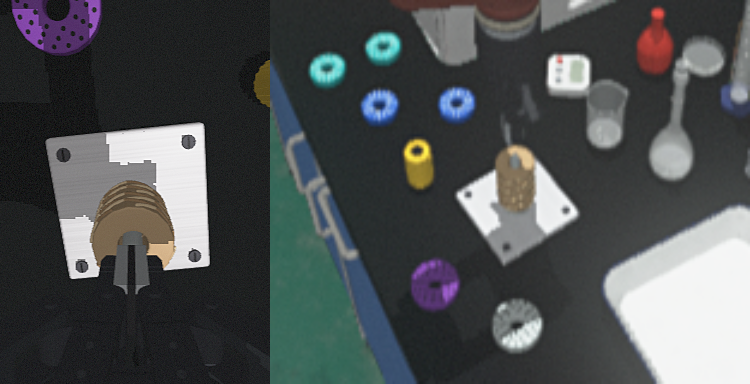

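play_rows(
  plan=[
    [0, 0, 0, 0, -1],
    [0, 0, 0, 0, -1],
    [0, 0, 0, 0, -1],
    [0, 0, 0, 0, -1],
    [0, 0, 0, 0, -1],
    [0, 0, 0, 0, -1],
  ],
)

```text
time: 4.55
tool_pos: [0.5454, 0.0809, 0.0908]
tool_rot: [0.707, 0.0, 0.707, -0.0]
contact_force: [-0.8, 0.5, 1.0]
gripper_width: 1.009
```

```bash
python3 - <<'E'
from h import *
to((.5455,.0815,.09),(.5455,.0815,.05)); p,M,s=pose(); print(M.round(3))
f=grab('wrist'); c=cloud(f).reshape(-1,3)
for h in (.082,.096): 
    q=c[(np.hypot(c[:,0]-.545,c[:,1]-.081)<.035)&(abs(c[:,2]-h)<.004)]
    e,d,_=cv2.fitEllipse(cv2.convexHull((q[:,:2]*1e4).astype(np.float32))) ; print(np.round(np.array(e)/1e4,4),np.round(np.array(d)/1e4,4),q[:,2].mean().round(4),len(q))
cv2.imwrite('pics/w3.png',f['img'][:,:,::-1])
E
```

```text
t 4.55 tcp [0.5454 0.0809 0.0908] grip 1.009 F [-0.8  0.5  1. ]
(0.5455, 0.0815, 0.09) ->shift mm [0.8 0.6 0.1]
(0.5455, 0.0815, 0.05) ->shift mm [40.8  0.6  0.1]
[[-0.  0.  1.]
 [ 0.  1. -0.]
 [-1.  0. -0.]]
[0.5455 0.0817] [0.0506 0.0508] 0.082 4359
[0.5447 0.0811] [0.0091 0.0099] 0.0947 182
```

View pics/w3.png

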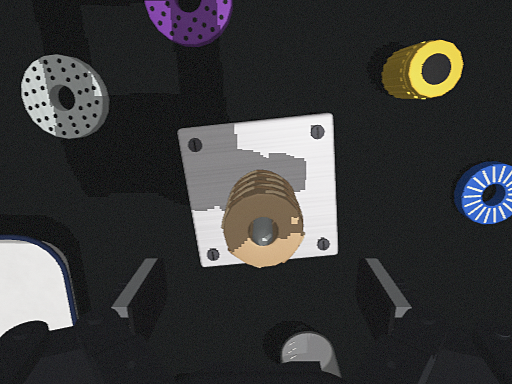

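play_rows(
  plan=[
    [20, 0, 0, 0, -1],
    [44, 0, 0, 0, -1],
    [44, 0, 0, 0, -1],
    [44, 0, 0, 0, 1],
    [44, 0, 0, 0, 1],
    [44, 0, 0, 0, 1],
    [44, 0, 0, 0, 1],
    [44, 0, 0, 0, 1],
  ],
)

```text
time: 5.6
tool_pos: [0.5483, 0.0885, 0.0521]
tool_rot: [0.709, 0.006, 0.705, 0.005]
contact_force: [-4.2, 23.4, 15.6]
gripper_width: 0.255
```

play_rows(
  plan=[
    [0, 0, 0, 0, 1],
    [0, 0, 0, 0, 1],
    [0, 0, 0, 0, 1],
  ],
)

```text
time: 5.98
tool_pos: [0.5483, 0.0884, 0.0521]
tool_rot: [0.71, 0.006, 0.705, 0.005]
contact_force: [-4.5, 22.5, 15.3]
gripper_width: 0.256
```

```bash
python3 - <<'E'
from h import *
f=grab('wrist'); a=grab('scene')
cv2.imwrite('pics/w4.png',np.hstack([f['img'][:,:,::-1],cv2.resize(a['img'][160:230,200:280],None,fx=3.5,fy=5.48,interpolation=cv2.INTER_CUBIC)[:384,:,::-1]]))
E
```

```text
(no output)
```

View pics/w4.png

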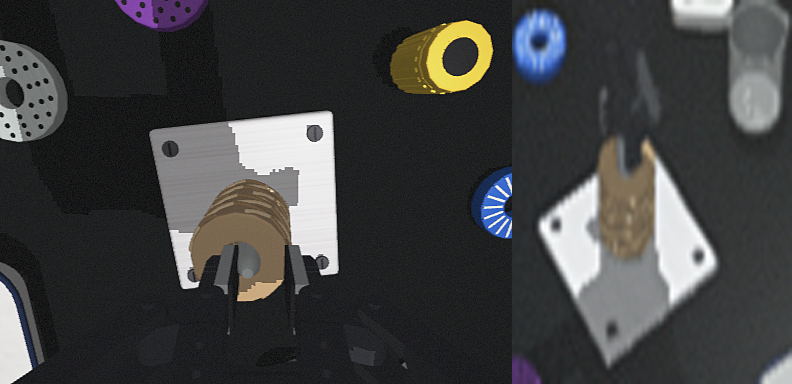

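```bash
python3 - <<'E'
from h import *
to((.5455,.0815,.09)); f=grab('wrist'); c=cloud(f); p,M,s=pose()
for u,v in [(232,250),(236,255),(228,262),(297,255),(296,262),(293,280),(302,275),(240,285),(225,290),(248,262),(250,240),(215,230),(265,290)]:
    print((u,v),f['img'][v,u],c[v,u].round(4),'rel tool',((c[v,u]-p)@M).round(4))
E
```

```text
t 6.075 tcp [0.5483 0.0884 0.0521] grip 0.254 F [-4.5 23.  14.5]
(0.5455, 0.0815, 0.09) ->shift mm [-38.   -6.4  -2.6]
(232, 250) [91 92 92] [0.5368 0.0747 0.0913] rel tool [-0.0395 -0.0132 -0.0113]
(236, 255) [27 29 29] [0.5372 0.0767 0.0952] rel tool [-0.0434 -0.0111 -0.0108]
(228, 262) [90 91 92] [0.5362 0.0738 0.1033] rel tool [-0.0514 -0.0138 -0.0117]
(297, 255) [86 87 89] [0.5364 0.1033 0.0972] rel tool [-0.0449  0.0156 -0.0116]
(296, 262) [85 87 87] [0.5365 0.1022 0.1033] rel tool [-0.051   0.0145 -0.0115]
(293, 280) [15 15 18] [0.5357 0.0993 0.1183] rel tool [-0.0661  0.0118 -0.0122]
(302, 275) [87 91 88] [0.5359 0.1032 0.1145] rel tool [-0.0623  0.0157 -0.0121]
(240, 285) [127 106  85] [0.5594 0.0775 0.0844] rel tool [-0.0323 -0.0104  0.0113]
(225, 290) [123 123 125] [0.5391 0.0739 0.1192] rel tool [-0.0674 -0.0135 -0.0087]
(248, 262) [103 108 108] [0.5423 0.0818 0.0925] rel tool [-0.0405 -0.006  -0.0058]
(250, 240) [120 101  77] [0.5354 0.0827 0.0839] rel tool [-0.032  -0.0053 -0.0128]
(215, 230) [123 102  78] [0.5306 0.0663 0.0829] rel tool [-0.0312 -0.0217 -0.0175]
(265, 290) [205 172 130] [0.5626 0.0898 0.0841] rel tool [-0.0319  0.0019  0.0145]
```

play_rows(
  plan=[
    [0, 0, 0, 0, -1],
    [-10, 0, 0, 0, -1],
    [-50, 0, 0, 0, -1],
    [-50, 0, 0, 0, -1],
    [-50, 0, 0, 0, -1],
    [-50, 0, 0, 0, -1],
    [-50, 0, 0, 0, -1],
  ],
)

```text
time: 7.0
tool_pos: [0.5445, 0.0807, 0.0956]
tool_rot: [0.706, 0.0, 0.708, -0.0]
contact_force: [0.4, 0.2, -0.1]
gripper_width: 1.002
```

```bash
python3 - <<'E'
from h import *
to((.545,.0813,.09)); f=grab('wrist'); c=cloud(f); p,M,s=pose()
r=(c-p)@M
for sg in (-1,1):
    q=r[(abs(r[...,2])<.014)&(sg*r[...,1]>.03)&(sg*r[...,1]<.07)&(r[...,0]<.0)]
    print(len(q), np.percentile(q[:,0],[90,98,99.5,100]).round(4), q[q[:,0]>np.percentile(q[:,0],95)].mean(0).round(4), 'inner y',abs(q[:,1]).min().round(4), 'z',q[:,2].min().round(4))
q=c.reshape(-1,3); q=q[(np.hypot(q[:,0]-.545,q[:,1]-.081)<.035)&(abs(q[:,2]-.082)<.004)]
e,d,_=cv2.fitEllipse(cv2.convexHull((q[:,:2]*1e4).astype(np.float32))); print(np.array(e)/1e4,d)
E
```

```text
t 7.0 tcp [0.5445 0.0807 0.0956] grip 1.002 F [ 0.4  0.2 -0.1]
(0.545, 0.0813, 0.09) ->shift mm [5.6 0.6 0.5]
9475 [-0.06   -0.0492 -0.0456 -0.0431] [-0.0496 -0.0446 -0.0041] inner y 0.0369 z -0.014
9150 [-0.0595 -0.0489 -0.0456 -0.0429] [-0.0495  0.0437 -0.0039] inner y 0.0358 z -0.014
[0.54491899 0.08139238] (503.2061462402344, 509.0794982910156)
```

play_rows(
  plan=[
    [30, 0.5, 0.5, 0, -1],
    [60, 0.5, 0.5, 0, -1],
    [78, 0.5, 0.5, 0, -1],
    [78, 0.5, 0.5, 0, -1],
    [78, 0.5, 0.5, 0, 1],
    [78, 0.5, 0.5, 0, 1],
    [78, 0.5, 0.5, 0, 1],
    [78, 0.5, 0.5, 0, 1],
  ],
)

```text
time: 8.05
tool_pos: [0.5476, 0.0814, 0.0208]
tool_rot: [0.708, 0.0, 0.706, -0.0]
contact_force: [-0.6, 0.1, 6.7]
gripper_width: 0.56
```

play_rows(
  plan=[
    [0, 0, 0, 0, 1],
    [0, 0, 0, 0, 1],
  ],
)

```text
time: 8.3
tool_pos: [0.5476, 0.0814, 0.0208]
tool_rot: [0.708, 0.0, 0.706, -0.0]
contact_force: [-0.4, 0.8, 6.3]
gripper_width: 0.562
```

play_rows(
  plan=[
    [-30, 0, 0, 0, 1],
    [-70, 0, 0, 0, 1],
    [-110, 0, 0, 0, 1],
    [-110, 0, 0, 0, 1],
    [-110, -50, 25, 0, 1],
    [-110, -100, 55, 0, 1],
    [-110, -150, 85, 0, 1],
    [-110, -200, 110, 0, 1],
  ],
)

```text
time: 9.3
tool_pos: [0.6557, -0.12, 0.1268]
tool_rot: [0.706, 0.0, 0.708, 0.0]
contact_force: [0.3, -0.1, -1.2]
gripper_width: 0.566
```

play_rows(
  plan=[
    [0, -43, 27, 0, 1],
    [50, -43, 27, 0, 1],
    [100, -43, 27, 0, 1],
    [145, -43, 27, 0, 1],
    [152, -43, 27, 0, 1],
    [152, -43, 27, 0, 1],
  ],
)

```text
time: 10.05
tool_pos: [0.6826, -0.1615, -0.0233]
tool_rot: [0.707, 0.0, 0.707, 0.0]
contact_force: [-0.7, 0.2, 0.2]
gripper_width: 0.562
```

```bash
python3 - <<'E'
from h import *
to((.684,-.16,.0)); t=grab('top'); a=grab('scene')
cv2.imwrite('pics/t5.png',np.hstack([cv2.resize(t['img'][100:240,210:420],None,fx=2,fy=2)[:,:,::-1],cv2.resize(a['img'][170:310,220:400],None,fx=2,fy=2)[:,:,::-1]]))
E
```

```text
t 10.05 tcp [ 0.6826 -0.1615 -0.0233] grip 0.562 F [-0.7  0.2  0.2]
(0.684, -0.16, 0.0) ->shift mm [-23.3   1.5   1.4]
```

View pics/t5.png

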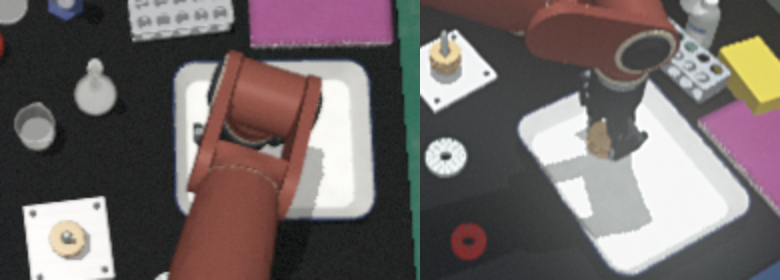

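play_rows(
  plan=[
    [0, 0, 0, 0, -1],
    [0, 0, 0, 0, -1],
    [0, 0, 0, 0, -1],
    [-50, 0, 0, 0, -1],
    [-100, 0, 0, 0, -1],
    [-150, 0, 0, 0, -1],
    [-160, 50, -28, 0, -1],
    [-160, 100, -56, 0, -1],
  ],
)

```text
time: 11.15
tool_pos: [0.6275, -0.0612, 0.1395]
tool_rot: [0.709, 0.0, 0.706, -0.001]
contact_force: [1.0, 0.9, -0.4]
gripper_width: 1.001
```

play_rows(
  plan=[
    [0, 62, -32, 0, -1],
    [0, 120, -64, 0, -1],
    [0, 142, -82, 0, -1],
    [0, 142, -82, 0, -1],
    [0, 142, -82, 0, -1],
  ],
)

```text
time: 11.78
tool_pos: [0.5453, 0.08, 0.1372]
tool_rot: [0.707, -0.0, 0.707, -0.0]
contact_force: [-0.3, -0.2, 0.6]
gripper_width: 1.0
```

```bash
cat >> h.py <<'E'
def fit(c,x,y,h,r=.035,t=.004):
    c=c.reshape(-1,3); q=c[(np.hypot(c[:,0]-x,c[:,1]-y)<r)&(abs(c[:,2]-h)<t)]
    if len(q)<20: print('few',len(q)); return
    e,d,_=cv2.fitEllipse(cv2.convexHull((q[:,:2]*1e4).astype(np.float32))); e=np.array(e)/1e4; print('fit',e.round(4),(np.array(d)/1e4).round(4),'z',q[:,2].mean().round(4),len(q)); return e
E
python3 - <<'E'
from h import *
to((.545,.0813,-.003)); f=grab('wrist'); c=cloud(f); fit(c,.545,.0813,.052); fit(c,.545,.0813,.09,.012,.012)
E
```

```text
t 11.775 tcp [0.5453 0.08   0.1372] grip 1.0 F [-0.3 -0.2  0.6]
(0.545, 0.0813, -0.003) ->shift mm [140.2   1.3  -0.4]
fit [0.5461 0.0816] [0.0506 0.0508] z 0.052 2205
fit [0.5454 0.0811] [0.0116 0.012 ] z 0.0905 272
```

play_rows(
  plan=[
    [50, 1, 0, 0, -1],
    [90, 1, 0, 0, -1],
    [120, 1, 0, 0, -1],
    [140, 1, 0, 0, -1],
    [140, 1, 0, 0, -1],
    [140, 1, 0, 0, 1],
    [140, 1, 0, 0, 1],
    [140, 1, 0, 0, 1],
  ],
)

```text
time: 12.82
tool_pos: [0.5469, 0.0814, -0.0009]
tool_rot: [0.709, 0.0, 0.706, -0.0]
contact_force: [0.4, 0.0, 5.6]
gripper_width: 0.555
```

play_rows(
  plan=[
    [0, 0, 0, 0, 1],
    [0, 0, 0, 0, 1],
    [0, 0, 0, 0, 1],
  ],
)

```text
time: 13.2
tool_pos: [0.5469, 0.0814, -0.0009]
tool_rot: [0.709, -0.0, 0.706, -0.0]
contact_force: [-0.6, -0.8, 6.9]
gripper_width: 0.556
```

play_rows(
  plan=[
    [-30, 0, 0, 0, 1],
    [-70, 0, 0, 0, 1],
    [-115, 0, 0, 0, 1],
    [-140, 0, 0, 0, 1],
    [-140, -50, 20, 0, 1],
    [-140, -100, 45, 0, 1],
    [-140, -150, 70, 0, 1],
    [-140, -200, 95, 0, 1],
  ],
)

```text
time: 14.2
tool_pos: [0.6404, -0.1201, 0.137]
tool_rot: [0.707, 0.0, 0.707, 0.0]
contact_force: [0.1, 0.8, -0.8]
gripper_width: 0.552
```

play_rows(
  plan=[
    [0, -50, 20, 0, 1],
    [0, -100, 40, 0, 1],
    [0, -145, 44, 0, 1],
    [40, -145, 44, 0, 1],
    [90, -145, 44, 0, 1],
    [135, -145, 44, 0, 1],
    [150, -145, 44, 0, 1],
    [150, -145, 44, 0, 1],
  ],
)

```text
time: 15.2
tool_pos: [0.6833, -0.2633, -0.0139]
tool_rot: [0.707, 0.0, 0.708, 0.0]
contact_force: [-0.2, -0.2, -0.7]
gripper_width: 0.553
```

play_rows(
  plan=[
    [0, 0, 0, 0, -1],
    [0, 0, 0, 0, -1],
    [0, 0, 0, 0, -1],
    [-50, 0, 0, 0, -1],
    [-100, 0, 0, 0, -1],
    [-160, 0, 0, 0, -1],
    [-180, 60, -60, 0, -1],
    [-180, 110, -110, 0, -1],
  ],
)

```text
time: 16.2
tool_pos: [0.5973, -0.1765, 0.1684]
tool_rot: [0.709, -0.0, 0.705, -0.001]
contact_force: [1.0, 0.9, 0.4]
gripper_width: 1.001
```

```bash
python3 - <<'E'
from h import *
to((.4687,-.0663,.12))
t=grab('top'); cv2.imwrite('pics/t6.png',cv2.resize(t['img'][110:290,100:440],None,fx=2.2,fy=2.2)[:,:,::-1])
w=grab('wrist'); c=cloud(w); fit(c,.684,-.16,.032); fit(c,.684,-.265,.032); fit(c,.4687,-.0663,.012)
E
```

```text
t 16.2 tcp [ 0.5973 -0.1765  0.1684] grip 1.001 F [1.  0.9 0.4]
(0.4687, -0.0663, 0.12) ->shift mm [  47.5  110.2 -129. ]
fit [ 0.6822 -0.163 ] [0.0496 0.0503] z 0.0317 1407
fit [ 0.6845 -0.264 ] [0.0491 0.0504] z 0.0317 981
fit [ 0.4694 -0.0666] [0.0592 0.0593] z 0.0122 3352
```

View pics/t6.png

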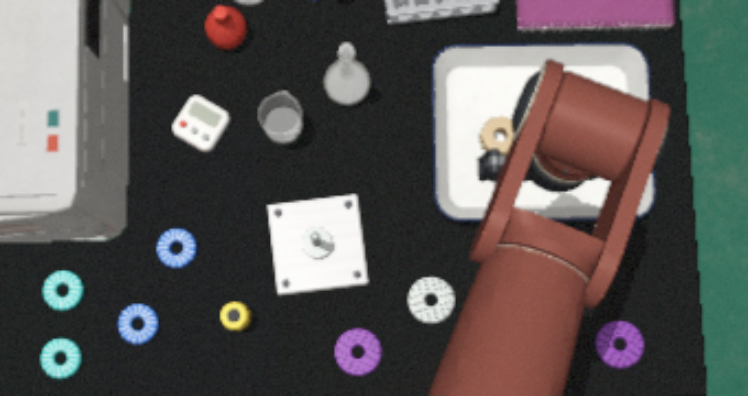

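play_rows(
  plan=[
    [50, 50, -60, 0, -1],
    [85, 87, -104, 0, -1],
    [85, 87, -104, 0, -1],
    [85, 87, -104, 0, -1],
    [85, 87, -104, 0, -1],
  ],
)

```text
time: 16.92
tool_pos: [0.4943, -0.0903, 0.0814]
tool_rot: [0.708, -0.0, 0.706, -0.001]
contact_force: [-0.1, -0.5, 0.4]
gripper_width: 1.0
```

```bash
python3 - <<'E'
from h import *
w=grab('wrist'); c=cloud(w); e=fit(c,.469,-.0665,.012); to((*e,-.031))
E
```

```text
fit [ 0.4691 -0.0663] [0.0591 0.0592] z 0.0123 4335
t 16.975 tcp [ 0.4946 -0.0905  0.0818] grip 0.995 F [ 0.7 -0.1  0.4]
(np.float64(0.4690791015625), np.float64(-0.06629020385742188), -0.031) ->shift mm [112.6  24.4 -26. ]
```

play_rows(
  plan=[
    [40, 24.5, -25.5, 0, -1],
    [70, 24.5, -25.5, 0, -1],
    [95, 24.5, -25.5, 0, -1],
    [112, 24.5, -25.5, 0, -1],
    [112, 24.5, -25.5, 0, -1],
    [112, 24.5, -25.5, 0, 1],
    [112, 24.5, -25.5, 0, 1],
    [112, 24.5, -25.5, 0, 1],
  ],
)

```text
time: 17.98
tool_pos: [0.4689, -0.0657, -0.0296]
tool_rot: [0.708, -0.0, 0.706, -0.0]
contact_force: [-3.2, -0.5, 7.7]
gripper_width: 0.667
```

play_rows(
  plan=[
    [0, 0, 0, 0, 1],
    [0, 0, 0, 0, 1],
    [0, 0, 0, 0, 1],
  ],
)

```text
time: 18.35
tool_pos: [0.4689, -0.0657, -0.0297]
tool_rot: [0.708, -0.0, 0.706, -0.0]
contact_force: [-3.2, -1.0, 6.7]
gripper_width: 0.668
```

play_rows(
  plan=[
    [-15, 0, 0, 0, 1],
    [-50, 0, 0, 0, 1],
    [-100, 0, 0, 0, 1],
    [-150, 0, 0, 0, 1],
    [-160, 0, 0, 0, 1],
    [-160, 0, 0, 0, 1],
  ],
)

```text
time: 19.1
tool_pos: [0.4676, -0.0651, 0.1288]
tool_rot: [0.708, -0.0, 0.706, -0.0]
contact_force: [0.3, -0.1, -1.6]
gripper_width: 0.66
```

```bash
python3 - <<'E'
from h import *
p,M,s=pose(); w=grab('wrist'); c=cloud(w); to((.5454,.0811,.1295)); print(M.round(3))
for h in (.03,.04,.05): fit(c-p+np.array([0,0,.1]),0,0,.1+h,.035,.005)
fit(c,.5454,.0811,.09,.012,.012)
cv2.imwrite('pics/w7.png',w['img'][:,:,::-1])
E
```

```text
t 19.15 tcp [ 0.4665 -0.0648  0.1271] grip 0.67 F [-0.1  0.6 -1.4]
(0.5454, 0.0811, 0.1295) ->shift mm [ -2.5 145.9  78.9]
[[ 0.002  0.     1.   ]
 [-0.001  1.    -0.   ]
 [-1.    -0.001  0.002]]
fit [-0.0094 -0.0001] [0.0391 0.0534] z 0.1332 396
fit [ 0.0001 -0.0002] [0.0585 0.0674] z 0.1416 11521
fit [-0.0016  0.0004] [0.0318 0.0861] z 0.1502 721
fit [0.5438 0.0799] [0.0096 0.0118] z 0.0881 306
```

View pics/w7.png

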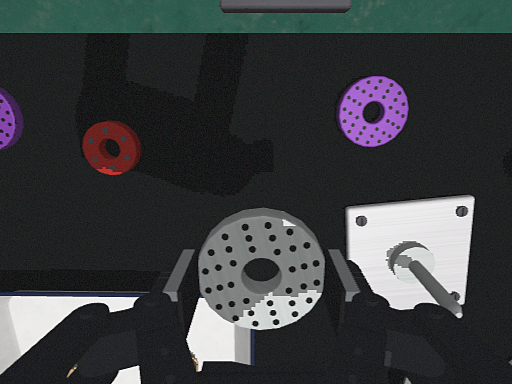

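play_rows(
  plan=[
    [0, 50, 26, 0, 1],
    [0, 100, 52, 0, 1],
    [0, 146, 78, 0, 1],
    [0, 146, 78, 0, 1],
    [0, 146, 78, 0, 1],
    [0, 146, 78, 0, 1],
  ],
)

```text
time: 19.9
tool_pos: [0.5442, 0.0801, 0.1267]
tool_rot: [0.706, 0.0, 0.708, -0.001]
contact_force: [-0.3, 0.4, -0.8]
gripper_width: 0.662
```

```bash
cat >> h.py <<'E'
def held(top=.0416,r=.035):
    p,M,s=pose(); w=grab('wrist'); c=cloud(w)
    e=fit(c,p[0],p[1],p[2]+top,r,.003); to((.545,.0812,-.004)); return w,c
E
python3 - <<'E'
from h import *
held(r=.0305)
E
```

```text
fit [0.5448 0.0797] [0.0595 0.0598] z 0.1685 10879
t 19.95 tcp [0.5445 0.08   0.1272] grip 0.667 F [-0.1  0.5 -1.7]
(0.545, 0.0812, -0.004) ->shift mm [131.2   1.2   0.7]
```

play_rows(
  plan=[
    [30, 1.3, 0.3, 0, 1],
    [50, 1.3, 0.3, 0, 1],
    [70, 1.3, 0.3, 0, 1],
    [90, 1.3, 0.3, 0, 1],
    [110, 1.3, 0.3, 0, 1],
    [125, 1.3, 0.3, 0, 1],
    [130, 1.3, 0.3, 0, 1],
    [130, 1.3, 0.3, 0, 1],
  ],
)

```text
time: 20.95
tool_pos: [0.5456, 0.0824, -0.0023]
tool_rot: [0.707, 0.0, 0.707, -0.0]
contact_force: [0.4, -0.4, -0.9]
gripper_width: 0.66
```

Clean descent, no contact force. Release and rise, then look from above.

play_rows(
  plan=[
    [0, 0, 0, 0, -1],
    [0, 0, 0, 0, -1],
    [0, 0, 0, 0, -1],
    [0, 0, 0, 0, -1],
    [-50, 0, 0, 0, -1],
    [-100, 0, 0, 0, -1],
    [-130, 0, 0, 0, -1],
    [-130, 0, 0, 0, -1],
  ],
)

```text
time: 21.95
tool_pos: [0.5479, 0.0824, 0.1315]
tool_rot: [0.71, 0.0, 0.705, -0.0]
contact_force: [0.7, 0.2, -0.6]
gripper_width: 1.0
```

```bash
python3 - <<'E'
from h import *
w=grab('wrist'); c=cloud(w); fit(c,.545,.0812,.034); fit(c,.545,.0812,.09,.012,.012); fit(c,.5433,.2663,.012); fit(c,.445,.3163,.012); to((.5433,.2663,-.031))
E
```

```text
fit [0.5465 0.0818] [0.059  0.0594] z 0.0342 3028
fit [0.5453 0.0811] [0.0116 0.0118] z 0.0905 290
fit [0.5437 0.2667] [0.051  0.0521] z 0.0121 2214
fit [0.4565 0.2934] [0.0016 0.0316] z 0.0088 26
t 22.0 tcp [0.5462 0.0823 0.1289] grip 1.002 F [-1.5  0.8 -0.2]
(0.5433, 0.2663, -0.031) ->shift mm [159.9 184.   -3.4]
```

```bash
python3 - <<'E'
from m import *
for p in 'ab':
    c=cloud(ld(p)).reshape(-1,3); q=c[(c[:,2]>.03)&(c[:,2]<.35)&(c[:,1]>.28)&(c[:,0]>.3)&(c[:,0]<.9)]
    for z in (.05,.1,.2,.3):
        s=q[abs(q[:,2]-z)<.03]; print(p,z,len(s),np.percentile(s[:,:2],[1,50],axis=0).round(3).tolist() if len(s) else '')
E
```

```text
a 0.05 3243 [[0.421, 0.332], [0.603, 0.902]]
a 0.1 3296 [[0.419, 0.332], [0.633, 0.892]]
a 0.2 3233 [[0.45, 0.333], [0.719, 0.455]]
a 0.3 4 [[0.756, 0.963], [0.77, 0.969]]
b 0.05 608 [[0.554, 0.333], [0.655, 0.335]]
b 0.1 944 [[0.552, 0.333], [0.626, 0.336]]
b 0.2 3611 [[0.554, 0.334], [0.793, 0.48]]
b 0.3 0
```

```bash
python3 - <<'E'
from h import *
p,M,s=pose(); print(p, s['joint_pos'].round(2))
C=np.vstack([cloud(grab(n)).reshape(-1,3) for n in('scene','top')])
q=C[(abs(C[:,0]-p[0])<.1)&(abs(C[:,1]-p[1])<.12)]
for a in np.arange(.04,.5,.03):
    r=q[(q[:,2]-p[2]>a)&(q[:,2]-p[2]<a+.03)]
    if len(r)>3: print(a.round(2),len(r),(np.percentile(r[:,:2],[2,98],axis=0)-p[:2]).round(3).tolist())
c=cloud(grab('top')).reshape(-1,3); k=c[(c[:,1]>.335)&(c[:,1]<.37)&(c[:,0]>.53)&(c[:,0]<.7)]; print(np.percentile(k[:,2],[50,99]))
E
```

```text
[0.54623168 0.08233584 0.12887371] [ 0.01 -0.07  1.85  0.    1.35 -1.56]
0.04 80 [[-0.011, -0.056], [0.009, 0.049]]
0.07 94 [[-0.013, -0.074], [0.01, 0.066]]
0.1 206 [[-0.018, -0.073], [0.011, 0.06]]
0.13 213 [[-0.02, -0.07], [0.011, -0.01]]
0.16 261 [[-0.038, -0.038], [0.026, 0.017]]
0.19 318 [[-0.037, -0.037], [0.028, 0.015]]
0.22 280 [[-0.037, -0.036], [0.024, 0.01]]
0.25 84 [[-0.047, -0.057], [0.019, 0.04]]
0.28 519 [[-0.096, -0.066], [0.036, 0.04]]
0.31 1841 [[-0.093, -0.065], [0.037, 0.061]]
0.34 3437 [[-0.096, -0.057], [0.023, 0.054]]
0.37 195 [[-0.1, -0.057], [-0.076, 0.053]]
[0.22088676 0.26027804]
```

play_rows(
  plan=[
    [0, 25, -3, 0.18, -1],
    [0, 50, -3, 0.36, -1],
    [0, 75, -3, 0.54, -1],
    [0, 100, -3, 0.72, -1],
    [0, 125, -3, 0.9, -1],
    [0, 150, -3, 1.08, -1],
    [0, 170, -3, 1.26, -1],
    [0, 179, -3, 1.44, -1],
  ],
)

```text
time: 23.15
tool_pos: [0.5412, 0.2619, 0.1254]
tool_rot: [0.53, 0.466, 0.531, -0.469]
contact_force: [0.8, -0.3, 0.5]
gripper_width: 0.998
```

```bash
python3 - <<'E'
from h import *
p,M,s=pose(); print(M.round(3), np.arctan2(M[1,1],M[0,1])); to((0,0,0))
E
```

```text
[[-0.004  0.992  0.125]
 [-0.001  0.125 -0.992]
 [-1.    -0.004  0.001]] 0.12573902822909971
t 23.15 tcp [0.5412 0.2619 0.1254] grip 0.998 F [ 0.8 -0.3  0.5]
(0, 0, 0) ->shift mm [ 127.7 -569.3  191.9]
```

Turned to jaws along x. Trim, then measure element 1 from here.

play_rows(
  plan=[
    [30, 2, 0, 0.126, -1],
    [50, 2, 0, 0.126, -1],
    [50, 2, 0, 0.126, -1],
  ],
)

```text
time: 23.52
tool_pos: [0.542, 0.2606, 0.074]
tool_rot: [0.5, 0.496, 0.503, -0.501]
contact_force: [-0.9, 0.5, 0.3]
gripper_width: 0.998
```

```bash
python3 - <<'E'
from h import *
p,M,s=pose(); print(M.round(3)); w=grab('wrist'); c=cloud(w); e=fit(c,.5437,.2667,.012); to((e[0],e[1]-.005,-.031))
E
```

```text
[[-0.007  1.     0.006]
 [-0.002  0.006 -1.   ]
 [-1.    -0.007  0.002]]
fit [0.5436 0.2679] [0.0511 0.0513] z 0.0122 3139
t 23.575 tcp [0.5433 0.261  0.076 ] grip 0.998 F [ 0.2 -0.1  0.2]
(np.float64(0.543578466796875), np.float64(0.262946923828125), -0.031) ->shift mm [107.    0.6  -2.1]
```

play_rows(
  plan=[
    [40, 0.5, -1, 0, -1],
    [70, 0.5, -1, 0, -1],
    [92, 0.5, -1, 0, -1],
    [106, 0.5, -1, 0, -1],
    [106, 0.5, -1, 0, -1],
    [106, 0.5, -1, 0, 1],
    [106, 0.5, -1, 0, 1],
    [106, 0.5, -1, 0, 1],
  ],
)

```text
time: 24.58
tool_pos: [0.5465, 0.2631, -0.0257]
tool_rot: [0.502, 0.5, 0.501, -0.498]
contact_force: [-2.3, -0.3, 6.3]
gripper_width: 0.561
```

play_rows(
  plan=[
    [0, 0, 0, 0, 1],
    [0, 0, 0, 0, 1],
    [0, 0, 0, 0, 1],
  ],
)

```text
time: 24.95
tool_pos: [0.5465, 0.2631, -0.0256]
tool_rot: [0.502, 0.5, 0.501, -0.498]
contact_force: [-2.0, -1.3, 6.3]
gripper_width: 0.561
```

play_rows(
  plan=[
    [-15, 0, 0, 0, 1],
    [-50, 0, 0, 0, 1],
    [-100, 0, 0, 0, 1],
    [-150, 0, 0, 0, 1],
    [-160, 0, 30, 0, 1],
    [-160, 0, 80, 0, 1],
    [-160, 0, 130, 0, 1],
    [-160, 0, 150, 0, 1],
  ],
)

```text
time: 25.95
tool_pos: [0.5459, 0.1106, 0.133]
tool_rot: [0.501, 0.5, 0.5, -0.499]
contact_force: [-0.4, 0.2, -0.4]
gripper_width: 0.564
```

```bash
python3 - <<'E'
from h import *
p,M,s=pose(); print(M.round(3)); held(.0416,.029)
E
```

```text
[[ 0.001  1.     0.002]
 [ 0.     0.002 -1.   ]
 [-1.     0.001 -0.   ]]
fit [0.5453 0.1151] [0.0472 0.058 ] z 0.1725 1234
t 26.0 tcp [0.546  0.1095 0.1328] grip 0.564 F [ 0.8 -2.  -1.4]
(0.545, 0.0812, -0.004) ->shift mm [136.8  -1.2  28.1]
```

play_rows(
  plan=[
    [0, 0, 15, 0, 1],
    [0, 0, 33, 0, 1],
    [0, 0, 33, 0, 1],
    [0, 0, 33, 0, 1],
  ],
)

```text
time: 26.5
tool_pos: [0.5459, 0.08, 0.1318]
tool_rot: [0.501, 0.499, 0.501, -0.499]
contact_force: [0.4, -0.0, -1.0]
gripper_width: 0.564
```

```bash
python3 - <<'E'
from h import *
w,c=held(.0377,.029); held(.0377,.029); cv2.imwrite('pics/w8.png',w['img'][:,:,::-1])
E
```

```text
fit [0.5452 0.0837] [0.0497 0.0568] z 0.1697 7425
t 26.55 tcp [0.5459 0.08   0.1318] grip 0.557 F [-0.7 -0.6 -0.4]
(0.545, 0.0812, -0.004) ->shift mm [135.8  -0.9  -1.1]
fit [0.5453 0.0837] [0.0498 0.0563] z 0.1697 7413
t 26.6 tcp [0.5459 0.0801 0.1318] grip 0.556 F [ 0.7 -0.7 -0.7]
(0.545, 0.0812, -0.004) ->shift mm [135.8  -0.8  -1.1]
```

View pics/w8.png

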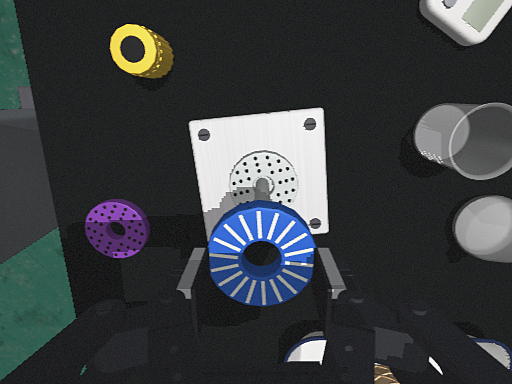

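```bash
cat >> h.py <<'E'
def heldc(lo,hi,top,post=(.5451,.0812)):
    """held ring: colour mask (hsv) -> outer ellipse, centre cast on its top plane"""
    p,M,s=pose(); w=grab('wrist'); m=cv2.inRange(cv2.cvtColor(w['img'],cv2.COLOR_RGB2HSV),lo,hi); c=cloud(w)
    m[(abs(c[...,2]-p[2]-top)>.005)]=0
    v,u=np.nonzero(m); P=c[v,u]; h=cv2.convexHull((P[:,:2]*1e4).astype(np.float32)); e,d,_=cv2.fitEllipse(h)
    e=np.array(e)/1e4; print('ring',e.round(4),(np.array(d)/1e4).round(4),'tilt',np.polyfit(P[:,1]-e[1],P[:,2],1)[0].round(3),np.polyfit(P[:,0]-e[0],P[:,2],1)[0].round(3),'tcp',p.round(4),'top',P[:,2].mean().round(4))
    print('shift mm tool yz',(np.array([post[0]-e[0],post[1]-e[1],0])@M*1000).round(1)[1:]); return w
E
python3 - <<'E'
from h import *
w=heldc((100,90,40),(125,255,255),.0377); print(ray(w,262,259,.1695))
E
```

```text
ring [0.5453 0.085 ] [0.0516 0.0521] tilt -0.011 -0.002 tcp [0.5459 0.0801 0.1318] top 0.1694
shift mm tool yz [-0.2  3.8]
[0.54556459 0.08502393 0.1695    ]
```

play_rows(
  plan=[
    [10, 0, 3.8, 0, 1],
    [30, 0, 3.8, 0, 1],
    [50, 0, 3.8, 0, 1],
    [70, 0, 3.8, 0, 1],
    [90, 0, 3.8, 0, 1],
    [108, 0, 3.8, 0, 1],
    [119, 0, 3.8, 0, 1],
    [119, 0, 3.8, 0, 1],
  ],
)

```text
time: 27.65
tool_pos: [0.5452, 0.0758, 0.0118]
tool_rot: [0.501, 0.498, 0.502, -0.499]
contact_force: [1.2, 0.3, -0.5]
gripper_width: 0.554
```

play_rows(
  plan=[
    [0, 0, 0, 0, 1],
    [0, 0, 0, 0, -1],
    [0, 0, 0, 0, -1],
    [0, 0, 0, 0, -1],
    [0, 0, 0, 0, -1],
    [-50, 0, 0, 0, -1],
    [-100, 0, 0, 0, -1],
    [-130, 0, 0, 0, -1],
  ],
)

```text
time: 28.65
tool_pos: [0.5471, 0.0758, 0.1462]
tool_rot: [0.502, 0.5, 0.5, -0.498]
contact_force: [0.4, 0.2, -0.4]
gripper_width: 0.998
```

play_rows(
  plan=[
    [0, -40, -60, 0, -1],
    [0, -80, -120, 0, -1],
    [0, -95, -180, 0, -1],
    [0, -98, -235, 0, -1],
    [0, -98, -235, 0, -1],
    [0, -98, -235, 0, -1],
  ],
)

```text
time: 29.4
tool_pos: [0.4466, 0.3105, 0.1427]
tool_rot: [0.502, 0.498, 0.501, -0.499]
contact_force: [0.1, -0.3, -0.4]
gripper_width: 0.998
```

```bash
python3 - <<'E'
from h import *
w=grab('wrist'); c=cloud(w); fit(c,.5451,.0812,.046); e=fit(c,.445,.3163,.012); fit(c,.4516,.1869,.048,.028); e is not None and to((e[0],e[1],-.031))
to((.445,.3163,-.031))
E
```

```text
fit [0.5368 0.1044] [0.0027 0.0133] z 0.0437 35
fit [0.4449 0.3179] [0.0511 0.0512] z 0.0123 1979
fit [0.4515 0.1888] [0.033  0.0337] z 0.0482 857
t 29.45 tcp [0.4469 0.3097 0.1426] grip 1.001 F [-0.5  0.5  0.3]
(np.float64(0.4448958984375), np.float64(0.317866796875), -0.031) ->shift mm [173.6  -1.9  -8.3]
t 29.45 tcp [0.4469 0.3097 0.1426] grip 1.001 F [-0.5  0.5  0.3]
(0.445, 0.3163, -0.031) ->shift mm [173.6  -1.8  -6.8]
```

play_rows(
  plan=[
    [50, -1.9, -7.5, 0, -1],
    [100, -1.9, -7.5, 0, -1],
    [140, -1.9, -7.5, 0, -1],
    [165, -1.9, -7.5, 0, -1],
    [174, -1.9, -7.5, 0, -1],
    [174, -1.9, -7.5, 0, -1],
    [174, -1.9, -7.5, 0, 1],
    [174, -1.9, -7.5, 0, 1],
  ],
)

```text
time: 30.45
tool_pos: [0.4461, 0.3183, -0.0296]
tool_rot: [0.501, 0.5, 0.501, -0.498]
contact_force: [0.2, -0.3, 17.5]
gripper_width: 0.603
```

play_rows(
  plan=[
    [0, 0, 0, 0, 1],
    [0, 0, 0, 0, 1],
    [0, 0, 0, 0, 1],
    [0, 0, 0, 0, 1],
  ],
)

```text
time: 30.95
tool_pos: [0.4463, 0.3184, -0.0287]
tool_rot: [0.502, 0.5, 0.501, -0.498]
contact_force: [-1.0, -1.5, 6.9]
gripper_width: 0.573
```

play_rows(
  plan=[
    [-20, 0, 0, 0, 1],
    [-60, 0, 0, 0, 1],
    [-110, 0, 0, 0, 1],
    [-160, 15, 20, 0, 1],
    [-165, 45, 70, 0, 1],
    [-165, 70, 120, 0, 1],
    [-165, 90, 170, 0, 1],
    [-165, 101, 220, 0, 1],
  ],
)

```text
time: 31.95
tool_pos: [0.5479, 0.0967, 0.1357]
tool_rot: [0.502, 0.499, 0.501, -0.498]
contact_force: [0.7, 0.7, -0.6]
gripper_width: 0.573
```

play_rows(
  plan=[
    [0, 0, 16, 0, 1],
    [0, 0, 16, 0, 1],
    [0, 0, 16, 0, 1],
    [0, 0, 16, 0, 1],
  ],
)

```text
time: 32.45
tool_pos: [0.5467, 0.0836, 0.134]
tool_rot: [0.502, 0.498, 0.502, -0.498]
contact_force: [-0.1, -0.1, -0.8]
gripper_width: 0.573
```

```bash
python3 - <<'E'
from h import *
p=pose()[0]; print(p); w=heldc((100,90,40),(125,255,255),.040); c=cloud(w); fit(c,.5451,.0812,.09,.012,.014);fit(c,.5451,.0812,.046)
E
```

```text
[0.54668413 0.0835958  0.13396972]
ring [0.5459 0.0831] [0.051  0.0522] tilt -0.015 -0.002 tcp [0.5467 0.0836 0.134 ] top 0.1745
shift mm tool yz [-0.8  1.9]
fit [0.5452 0.0818] [0.0116 0.0119] z 0.0879 205
fit [0.5458 0.0813] [0.0503 0.0515] z 0.0462 2111
```

play_rows(
  plan=[
    [10, -0.7, 1.8, 0, 1],
    [30, -0.7, 1.8, 0, 1],
    [50, -0.7, 1.8, 0, 1],
    [70, -0.7, 1.8, 0, 1],
    [90, -0.7, 1.8, 0, 1],
    [105, -0.7, 1.8, 0, 1],
    [113, -0.7, 1.8, 0, 1],
    [113, -0.7, 1.8, 0, 1],
  ],
)

```text
time: 33.5
tool_pos: [0.5461, 0.0804, 0.0204]
tool_rot: [0.501, 0.499, 0.501, -0.499]
contact_force: [0.1, 0.2, -0.2]
gripper_width: 0.574
```

play_rows(
  plan=[
    [0, 0, 0, 0, 1],
    [0, 0, 0, 0, -1],
    [0, 0, 0, 0, -1],
    [0, 0, 0, 0, -1],
    [0, 0, 0, 0, -1],
    [-50, 0, 0, 0, -1],
    [-100, 0, 0, 0, -1],
    [-130, 0, 0, 0, -1],
  ],
)

```text
time: 34.5
tool_pos: [0.5475, 0.0805, 0.1542]
tool_rot: [0.502, 0.5, 0.5, -0.498]
contact_force: [0.1, -0.0, 0.4]
gripper_width: 0.997
```

play_rows(
  plan=[
    [0, -20, 60, 0, -1],
    [0, -50, 120, 0, -1],
    [0, -80, 180, 0, -1],
    [0, -105, 240, 0, -1],
    [0, -111, 280, 0, -1],
    [0, -111, 280, 0, -1],
    [0, -111, 280, 0, -1],
  ],
)

```text
time: 35.38
tool_pos: [0.4366, -0.1997, 0.1508]
tool_rot: [0.501, 0.499, 0.501, -0.499]
contact_force: [-0.5, -0.5, -0.4]
gripper_width: 1.001
```

```bash
python3 - <<'E'
from h import *
w=grab('wrist'); c=cloud(w); fit(c,.5451,.0812,.058); e=fit(c,.435,-.1992,.014,.045); to((.435,-.1992,-.031)) if e is None else to((e[0],e[1],-.031))
cv2.imwrite('pics/w9.png',w['img'][:,:,::-1])
E
```

```text
few 0
fit [ 0.4346 -0.1988] [0.0471 0.0474] z 0.0142 1579
t 35.425 tcp [ 0.4367 -0.1992  0.1507] grip 1.001 F [-0.1  0.6 -0.1]
(np.float64(0.434642236328125), np.float64(-0.198785888671875), -0.031) ->shift mm [181.7  -2.   -0.3]
```

View pics/w9.png

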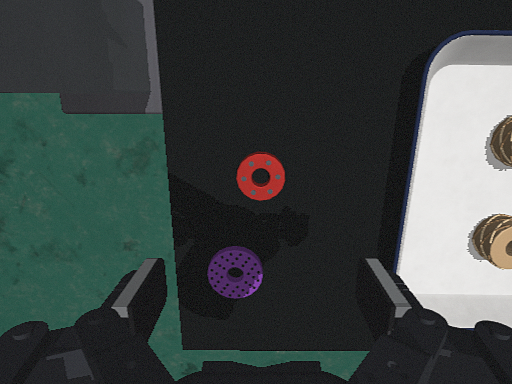

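play_rows(
  plan=[
    [50, -2, 0, 0, -1],
    [100, -2, 0, 0, -1],
    [140, -2, 0, 0, -1],
    [170, -2, 0, 0, -1],
    [180, -2, 0, 0, -1],
    [180, -2, 0, 0, -1],
    [180, -2, 0, 0, 1],
    [180, -2, 0, 0, 1],
  ],
)

```text
time: 36.42
tool_pos: [0.4358, -0.2007, -0.0276]
tool_rot: [0.502, 0.499, 0.5, -0.499]
contact_force: [0.1, -0.2, -1.4]
gripper_width: 0.603
```

play_rows(
  plan=[
    [0, 0, 0, 0, 1],
    [0, 0, 0, 0, 1],
    [0, 0, 0, 0, 1],
    [0, 0, 0, 0, 1],
  ],
)

```text
time: 36.92
tool_pos: [0.4361, -0.201, -0.0271]
tool_rot: [0.502, 0.499, 0.5, -0.499]
contact_force: [-0.4, -0.1, 5.7]
gripper_width: 0.527
```

play_rows(
  plan=[
    [-20, 0, 0, 0, 1],
    [-60, 0, 0, 0, 1],
    [-110, 0, 0, 0, 1],
    [-165, 15, -20, 0, 1],
    [-175, 45, -80, 0, 1],
    [-175, 70, -140, 0, 1],
    [-175, 90, -200, 0, 1],
    [-175, 109, -255, 0, 1],
  ],
)

```text
time: 37.92
tool_pos: [0.5416, 0.0534, 0.1465]
tool_rot: [0.501, 0.499, 0.501, -0.499]
contact_force: [0.2, -0.4, -0.1]
gripper_width: 0.523
```

play_rows(
  plan=[
    [0, 0, -24, 0, 1],
    [0, 0, -24, 0, 1],
    [0, 0, -24, 0, 1],
    [0, 0, -24, 0, 1],
  ],
)

```text
time: 38.42
tool_pos: [0.5409, 0.0743, 0.146]
tool_rot: [0.501, 0.499, 0.501, -0.499]
contact_force: [1.0, -0.5, -1.1]
gripper_width: 0.524
```

```bash
python3 - <<'E'
from h import *
p=pose()[0]; print(p); w=heldc((165,90,40),(180,255,255),.043); c=cloud(w); fit(c,.5451,.0812,.09,.012,.014);fit(c,.5451,.0812,.058)
E
```

```text
[0.54091409 0.07433119 0.14598151]
ring [0.5399 0.0767] [0.0458 0.047 ] tilt -0.016 0.013 tcp [0.5409 0.0743 0.146 ] top 0.1871
shift mm tool yz [ 5.2 -4.5]
fit [0.5453 0.0818] [0.0116 0.0117] z 0.0903 264
fit [0.5458 0.0801] [0.051  0.0512] z 0.0583 2467
```

play_rows(
  plan=[
    [5, 5.2, -4.5, 0, 1],
    [20, 5.2, -4.5, 0, 1],
    [40, 5.2, -4.5, 0, 1],
    [60, 5.2, -4.5, 0, 1],
    [80, 5.2, -4.5, 0, 1],
    [100, 5.2, -4.5, 0, 1],
    [112, 5.2, -4.5, 0, 1],
    [112, 5.2, -4.5, 0, 1],
  ],
)

```text
time: 39.48
tool_pos: [0.5457, 0.08, 0.033]
tool_rot: [0.501, 0.499, 0.501, -0.499]
contact_force: [-0.4, 0.8, -0.7]
gripper_width: 0.525
```

play_rows(
  plan=[
    [0, 0, 0, 0, 1],
    [0, 0, 0, 0, -1],
    [0, 0, 0, 0, -1],
    [0, 0, 0, 0, -1],
    [0, 0, 0, 0, -1],
    [-50, 0, 0, 0, -1],
    [-100, 0, 0, 0, -1],
    [-120, 0, 0, 0, -1],
  ],
)

```text
time: 40.48
tool_pos: [0.5481, 0.0801, 0.1579]
tool_rot: [0.503, 0.5, 0.5, -0.497]
contact_force: [0.3, 0.9, 0.3]
gripper_width: 0.997
```

play_rows(
  plan=[
    [0, -50, -50, 0, -1],
    [0, -93, -109, 0, -1],
    [0, -93, -109, 0, -1],
    [0, -93, -109, 0, -1],
    [0, -93, -109, 0, -1],
  ],
)

```text
time: 41.1
tool_pos: [0.4533, 0.1878, 0.1536]
tool_rot: [0.501, 0.499, 0.501, -0.499]
contact_force: [0.2, -0.0, -0.1]
gripper_width: 1.003
```

```bash
python3 - <<'E'
from h import *
w=grab('wrist'); c=cloud(w); fit(c,.5451,.0812,.072); e=fit(c,.4516,.188,.048,.028); to((e[0],e[1],-.025))
E
```

```text
fit [0.5438 0.0816] [0.0441 0.0471] z 0.072 736
fit [0.4517 0.1884] [0.033  0.0336] z 0.0483 1101
t 41.15 tcp [0.4534 0.1876 0.1537] grip 1.001 F [ 1.   0.6 -0.4]
(np.float64(0.451704443359375), np.float64(0.18839017333984376), -0.025) ->shift mm [178.7  -1.7  -0.9]
```

play_rows(
  plan=[
    [50, -1.7, -0.9, 0, -1],
    [100, -1.7, -0.9, 0, -1],
    [140, -1.7, -0.9, 0, -1],
    [165, -1.7, -0.9, 0, -1],
    [174, -1.7, -0.9, 0, -1],
    [174, -1.7, -0.9, 0, -1],
    [174, -1.7, -0.9, 0, 1],
    [174, -1.7, -0.9, 0, 1],
  ],
)

```text
time: 42.15
tool_pos: [0.4521, 0.1897, -0.0187]
tool_rot: [0.502, 0.5, 0.501, -0.498]
contact_force: [-0.2, -0.0, 0.2]
gripper_width: 0.604
```

play_rows(
  plan=[
    [0, 0, 0, 0, 1],
    [0, 0, 0, 0, 1],
    [0, 0, 0, 0, 1],
    [0, 0, 0, 0, 1],
    [0, 0, 0, 0, 1],
  ],
)

```text
time: 42.78
tool_pos: [0.4519, 0.1898, -0.0189]
tool_rot: [0.502, 0.499, 0.501, -0.498]
contact_force: [-0.4, 0.7, 6.5]
gripper_width: 0.38
```

play_rows(
  plan=[
    [-20, 0, 0, 0, 1],
    [-60, 0, 0, 0, 1],
    [-110, 0, 0, 0, 1],
    [-160, 0, 0, 0, 1],
    [-170, 40, 50, 0, 1],
    [-170, 80, 95, 0, 1],
    [-170, 94, 107, 0, 1],
    [-170, 94, 107, 0, 1],
  ],
)

```text
time: 43.78
tool_pos: [0.5452, 0.0824, 0.149]
tool_rot: [0.5, 0.499, 0.501, -0.5]
contact_force: [0.2, -0.2, -0.3]
gripper_width: 0.383
```

play_rows(
  plan=[
    [0, 0, 0, 0, 1],
    [0, 0, 0, 0, 1],
  ],
)

```text
time: 44.02
tool_pos: [0.5445, 0.0841, 0.1495]
tool_rot: [0.501, 0.498, 0.502, -0.499]
contact_force: [-0.5, 1.0, -0.0]
gripper_width: 0.385
```

```bash
python3 - <<'E'
from h import *
w=heldc((18,100,40),(35,255,255),.068); c=cloud(w); fit(c,.5451,.0812,.09,.012,.014);fit(c,.5451,.0812,.072)
cv2.imwrite('pics/w10.png',w['img'][:,:,::-1])
E
```

```text
ring [0.5437 0.0826] [0.0333 0.0345] tilt -0.03 -0.002 tcp [0.5445 0.0841 0.1495] top 0.2165
shift mm tool yz [1.4 1.4]
fit [0.5453 0.0818] [0.0116 0.0119] z 0.0902 255
fit [0.5455 0.082 ] [0.0471 0.0474] z 0.0722 2227
```

View pics/w10.png

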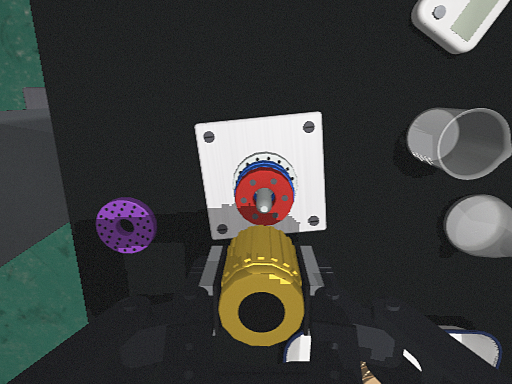

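play_rows(
  plan=[
    [5, 1.5, 1.1, 0, 1],
    [20, 1.5, 1.1, 0, 1],
    [40, 1.5, 1.1, 0, 1],
    [60, 1.5, 1.1, 0, 1],
    [78, 1.5, 1.1, 0, 1],
    [90, 1.5, 1.1, 0, 1],
    [94, 1.5, 1.1, 0, 1],
    [94, 1.5, 1.1, 0, 1],
  ],
)

```text
time: 45.08
tool_pos: [0.5471, 0.0818, 0.056]
tool_rot: [0.501, 0.499, 0.501, -0.499]
contact_force: [-0.5, -0.4, -0.3]
gripper_width: 0.381
```

play_rows(
  plan=[
    [0, 0, 0, 0, 1],
    [0, 0, 0, 0, -1],
    [0, 0, 0, 0, -1],
    [0, 0, 0, 0, -1],
    [0, 0, 0, 0, -1],
    [0, 0, 0, 0, -1],
    [-50, 0, 0, 0, -1],
    [-100, 0, 0, 0, -1],
  ],
)

```text
time: 46.08
tool_pos: [0.5461, 0.0818, 0.1562]
tool_rot: [0.501, 0.498, 0.502, -0.499]
contact_force: [1.6, 0.7, 0.4]
gripper_width: 1.001
```

play_rows(
  plan=[
    [-30, 0, 0, 0, -1],
    [-30, -40, 30, 0, -1],
    [-30, -60, 30, 0, -1],
    [-30, -60, 30, 0, -1],
    [-30, -60, 30, 0, -1],
  ],
)

```text
time: 46.7
tool_pos: [0.4875, 0.0516, 0.186]
tool_rot: [0.501, 0.499, 0.501, -0.499]
contact_force: [-0.8, 0.6, -0.4]
gripper_width: 0.999
```

```bash
python3 - <<'E'
from h import *
to((0,0,0)); w=grab('wrist'); c=cloud(w); fit(c,.5453,.0815,.12,.025); t=grab('top'); a=grab('scene'); ct=cloud(t); 
fit(ct,.682,-.163,.032); fit(ct,.684,-.264,.032)
cv2.imwrite('pics/f.png',np.vstack([np.hstack([cv2.resize(w['img'],(400,300)),cv2.resize(a['img'][130:310,160:400],(400,300))]),np.hstack([cv2.resize(a['img'][165:225,205:285],(400,300),interpolation=cv2.INTER_CUBIC),cv2.resize(t['img'][110:290,180:420],(400,300))])])[:,:,::-1])
E
```

```text
t 46.7 tcp [0.4875 0.0516 0.186 ] grip 0.999 F [-0.8  0.6 -0.4]
(0, 0, 0) ->shift mm [ 185.7 -487.9   49.3]
fit [0.5461 0.0803] [0.0331 0.0337] z 0.1203 1586
fit [ 0.684  -0.1613] [0.049  0.0502] z 0.0319 169
fit [ 0.6865 -0.2633] [0.0483 0.0494] z 0.0317 177
```

View pics/f.png

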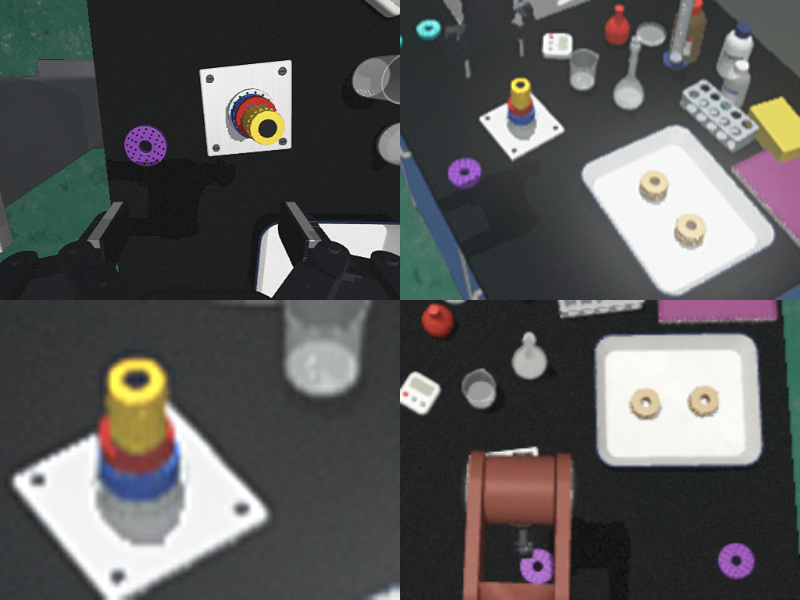

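```bash
python3 -c "
from plant import manip
print(manip.job_done())"
```

```text
the job is handed in; nothing more can be done
None
```

I finished the job at about 47 s and handed it in; no verdict was reported. Both spent cartridges are in the tray. On the post, from the seat up, are the steel disc, the two blue elements that were there, the red clamp ring and the yellow cap.

**Last checks:**

| Part | Measured top face | Expected |
|---|---|---|
| Support disc | 34 mm | 34 mm |
| Elements | 46 and 58 mm | 46 and 58 mm |
| Clamp ring | 72 mm | 72 mm |
| Cap | 120.3 mm | 120 mm |

- **Centring:** every fit was within about 2 mm of the post axis.
- **Cartridges:** both lie flat near the middle of the tray, tops at about 32 mm.
- **Bystanders:** the beaker, timer and flask look unmoved in the last pictures. I did not measure them again. The gripper is open and clear of everything.

**What failed or disagreed:**
- The first two tries at the upper cartridge failed. The fingertips sit about 31 mm behind the reported TCP, contrary to the description, so they closed above the cartridge and pressed lightly on its top. Forces I saw stayed near 28 N. I allowed for the 31 mm in every later move.
- Wrist-camera fits of the same thing differed by 1–2 mm from view to view.

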